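Take the reverse-threaded spinner off a fan

ROBOT

A 6-joint arm with a two-finger parallel gripper is mounted at the origin on the work surface. World frame = base frame: x ahead of the robot, y to its left, z up, the work surface at z = 0. Lengths are in m, angles in rad, forces in N, time in s.
With the tool pointing down it reaches from about 0.35 to 0.875 m from the base axis. Payload 4.2 kg.
Tool frame: the origin (TCP) lies at the very end of the fingers, on their centre line; the grasp point (between the pads) lies 19 mm behind it; z points along the fingers, y is the line along which they close (so a half turn about z gives the same grasp; the last joint's range is limited). The gripper opens to 87 mm and grips with 3 to 60 N. Pads are 19 mm wide; open, the fingers measure 117 mm over their backs; the gripper's body (75 mm by 190 mm) begins 51 mm behind the grasp point.
Start: joints at [1.463, 0.385, 0.008, 0, -1.194, -0.259], TCP at [0.224, 0.583, 0.223] pointing down, gripper open.
Joint ranges: [-3.14, 3.14], [-1.21, 2.06], [-1.07, 1.41], [-3.16, 2.05], [-2.99, -0.16], [-3.1, 3.1]. Speed limits (rad/s): [2.79, 2.79, 3.14, 3.14, 3.14, 3.14].

INTERFACE

Orientations are given as a rotation vector (axis times angle).
In Python, from cell import r, vision, ticket gives the robot as it stands.
- The arm moves only by the tool apply_moves, never from a script. Its argument "deltas" is one flat list of numbers, 7 for each row, row after row: the shift along the tool's x, y, z scaled (see below), then the turn, a rotation vector about the tool's x, y, z scaled (see below), then the opening, from 0 (shut) to 1 (fully open). In form: [tx, ty, tz, wx, wy, wz, fingers, tx, ty, tz, wx, wy, wz, fingers, ...]. A call has 1 to 12 rows; each row is the pose to reach, as a shift and turn from the pose commanded when the call began, along the tool's axes at that moment, turning the shorter way round; what a row does not reach only later rows make up. The controller multiplies each number of a shift by 0.4 m and each number of a turn by 360 degrees. A row lasts 1/10 s, in which the tool goes at most 50 mm and 8.59 degrees, less where a joint would pass 70% of its speed; a pose out of reach is approached as far as the arm can. A call with a number of a shift or a turn outside -1 to 1 is refused whole. A call with a gripper value outside its range is refused whole. The fingers move at their own pace and stop on an object; the grip force is fixed at half the most. Time passes only in rows, so rows that repeat a pose let the fingers close. It gives the time, the measured TCP pose, the force, the opening and the grip force at its end, in the units of the state.
- r.sense(): the state, without advancing time (a new reading comes with each control period).
- vision.read_camera(name): name is "scene" or "top" or "wrist"; returns the picture (480x640x3 uint8, red, green, blue); there is no depth.
- vision.calibration(name): a dict with "vertical_fov" (degrees; the focal length in pixels is half the picture's height over the tangent of half this angle, whatever the lens; pixels are square), "cx", "cy" (the principal point, pixels), "k1" (the pictures are not rectified: a ray, as slopes to the right and down, at radius r is drawn at 1 + k1 r^2 times it, then the intrinsics apply), "extrinsics" (4x4, takes a point from world to camera coordinates); the wrist camera has in their place "tool_from_camera" (4x4, takes a point from camera to tool coordinates, whose origin is the TCP and whose axes are the flange's). Camera axes: x right, y up, looking along -z (the intrinsics and any distortion apply to the point x, -y, -z); pixel columns grow to the right and rows downward; lengths in m; the calibration is good to about 2 mm. A picture is of the moment at which its call begins: read the wrist's pose just before it. calibration takes no time and is no camera call.
- ticket.hand_in(): hands the job in; it is judged then, once.
The state is a dict: "clock": time; "joint_pos": joint angles; "joint_velocities": joint speeds; "tau": joint torques, N m; "ee_pos": TCP position; "eef_rot": TCP orientation; "force": force on the tool from outside, world axes, zero at the start; "wrist_torque": the same for the moment, N m; "gripper_width": finger opening in m; "grasp_force": force on a finger pad.
Only numpy, scipy, OpenCV 4.12 (cv2) and the standard library are available. Lean on these libraries where they do the work, as an engineer would, in place of code of your own. Each camera call takes 0.05 s, during which the arm holds its last target. There are 200 camera calls.

TASK

The desk fan lies on its back for cleaning. Unscrew the winged spinner that holds the blade on (it has a reverse, left-hand thread) with a light hand, never wrenching it or forcing it along the thread, and lift it straight off the shaft once it is free. Set it down gently, standing wing up, in the steel parts dish, and leave the other things on the bench alone.

Things in the scene. Friction and masses are not known exactly. Their poses are not given: they have to be found in the camera images.
- fan: Desk fan fixed on its back, front grille off, shaft straight up. Origin: centre of its foot on the bench, under the shaft axis; its yaw does not matter. Motor shell 124 mm across, 78 mm high; wire rear guard 244 mm across, up to 82 mm; blades reach 112 mm from the axis, 75 to 105 mm high; hub top at 100 mm, with a springy washer (top 104 mm) that presses the spinner up, 7 N at first, for 3 mm.
- shaft_tip (a point): Top end of the fan's threaded steel shaft (28 mm across), on its axis, 125 mm above the bench. The thread is left-handed. It is spoilt by over 25 N of contact with the spinner: from turning it while holding it down, pulling before it is free, or tightening.
- spinner: Black plastic cap nut on the shaft, 42 to 84 g. Origin: centre of its underside, at first 104 mm above the bench; z up its axis. Cap 41 mm across, 28 mm high. Turned clockwise seen from above (yaw decreasing) it unscrews and rises (coarse pitch, not known), so the hand must give way; it is off after 0.5 to 0.75 turn. Play: 1.5 mm up and down, 1 mm sideways; it stays where left.
- wing_top (a point): Middle of the top of the spinner's wing, 54 mm above the spinner's origin. The wing, to be gripped, is 40 mm long (along the spinner's x), 14 mm thick (y) and 26 mm high. Pulled up before it is free, the spinner takes up its play and then stops hard (over 3.5 N felt); once free it lifts with its own weight only.
- dish: Open steel parts dish fixed to the bench, 150 mm (x) by 130 mm (y), 28 mm high, walls and floor 4 mm thick. Origin: centre of its underside.
- screwdriver: Bystander: yellow-handled screwdriver lying loose, about 200 mm long along its x. Origin: middle of its underside.
- wrench: Bystander: steel wrench lying loose, about 180 mm long along its x. Origin: middle of its underside.
- grease_jar: Bystander: loose white jar, 60 mm across, 70 mm high. Origin: centre of its underside.
- bearing_box: Bystander: loose round cardboard box, 64 mm across, 30 mm high. Origin: centre of its underside.
Things that resemble listed ones, but are neither listed nor needed, are in the scene too. What is meant by the spinner is not pink or purple, and is the smaller of those in its own colour.

How it is judged:
By the outcome, as a careful person would: the job done as asked, in the order asked, and still so for the second after the job is handed in, with the robot touching nothing.
It also fails if it takes over 72 s, if anything falls off the work surface, if the arm or the gripper's body presses on something with over 40 N, if the wrist force passes 120 N, or if a joint passes its speed limit or range.

## Working session

There is one attempt and no reset: what is moved stays moved. The work goes in short steps, Python scripts to look and compute and a tool call to move; the robot and the scene stay as the last step left them, time stands still between calls to the robot, and variables do not carry over. Pictures are saved under pics/ and viewed, at most 10 in all, crops included, and the job is handed in when it is done.

Besides the shell and the picture viewer there is one more tool, called after "Request:" in YAML: its name, and indented under it one key for each argument. apply_moves: Moves the arm, as the interface text tells. Shifts and turns lie within -1 to 1; 1 stands for 0.4 m of shift or 360 degrees of turn. Its arguments: {"type":"object","properties":{"deltas":{"type":"array"}},"required":["deltas"]}

```bash
mkdir -p pics; cat > h.py <<'E'
import numpy as np, cv2
from scipy.spatial.transform import Rotation as R
from cell import r, vision, ticket
def pic(n,f=None):
    im=vision.read_camera(n)
    if f: cv2.imwrite('pics/'+f,im[:,:,::-1])
    return im
def cam(n,st=None):
    c=vision.calibration(n); f=240/np.tan(np.radians(c['vertical_fov'])/2)
    if n=='wrist':
        T=np.eye(4);T[:3,:3]=R.from_rotvec(st['eef_rot']).as_matrix();T[:3,3]=st['ee_pos']
        W=T@np.array(c['tool_from_camera'])
    else: W=np.linalg.inv(np.array(c['extrinsics']))
    return f,c['cx'],c['cy'],c['k1'],W
def ray(C,u,v):
    f,cx,cy,k,W=C
    p=np.array([[[u,v]]],float); K=np.array([[f,0,cx],[0,f,cy],[0,0,1.]])
    s=cv2.undistortPoints(p,K,np.array([k,0,0,0,0.]))[0,0]
    return W[:3,3],W[:3,:3]@np.array([s[0],-s[1],-1])
def onz(C,u,v,z):
    o,d=ray(C,u,v); return o+d*(z-o[2])/d[2]
def two(a,b):
    (o1,d1),(o2,d2)=a,b
    t=np.linalg.lstsq(np.c_[d1,-d2],o2-o1,rcond=None)[0]
    p,q=o1+t[0]*d1,o2+t[1]*d2
    return (p+q)/2,np.linalg.norm(p-q)
def proj(C,p):
    f,cx,cy,k,W=C
    q=np.linalg.inv(W)@np.r_[p,1]; s=np.array([q[0],-q[1]])/-q[2]; s=s*(1+k*(s@s))
    return f*s+[cx,cy]
E
python3 - <<'E'
from h import *
s=r.sense(); print(s)
for n in('scene','top'):
    pic(n,n+'1.png'); print(n,cam(n))
print(vision.calibration('wrist'))
E
```

```text
{'clock': 0.0, 'joint_pos': array([ 1.46255295e+00,  3.85562255e-01,  6.65152720e-03, -4.80022241e-04,
       -1.19399493e+00, -2.58618929e-01]), 'joint_velocities': array([-0.00111255, -0.00158048, -0.00098199,  0.00099245, -0.00132138,
       -0.00071389]), 'tau': array([ 5.23828021e-04, -3.90664387e+01,  1.87406248e+01,  4.21980813e+00,
        1.10964183e-02, -1.92785246e-04]), 'ee_pos': array([0.22394276, 0.58287213, 0.22146903]), 'eef_rot': array([ 3.08673633e+00, -5.72923339e-01, -4.49654487e-04]), 'force': array([ 0.44210739, -0.004724  ,  0.11812448]), 'wrist_torque': array([0.01624923, 0.01541288, 0.01916492]), 'grasp_force': 0.0, 'gripper_width': 0.08711544201580522}
scene (np.float64(587.1671327359157), 312.6273574557319, 243.08347653868103, -0.02480101790586148, array([[ 0.85136953, -0.43014154,  0.30024687,  0.92697515],
       [ 0.52455506,  0.69433682, -0.49268486, -0.59767906],
       [ 0.00345177,  0.57695289,  0.81677013,  1.13288522],
       [ 0.        ,  0.        ,  0.        ,  1.        ]]))
top (np.float64(474.96474018225615), 328.82148029482596, 240.0455983255372, 0.04471628235290844, array([[-0.02173183,  0.98992346, -0.13992596,  0.37158552],
       [-0.99963394, -0.02377117, -0.01291944,  0.01525014],
       [-0.01611546,  0.13959398,  0.99007768,  1.27476252],
       [ 0.        ,  0.        ,  0.        ,  1.        ]]))
{'vertical_fov': 70.75370545498119, 'cx': 317.3006641777027, 'cy': 240.88662535485776, 'k1': -0.0008864094764931556, 'tool_from_camera': array([[ 6.10157008e-04,  9.66783078e-01,  2.55597552e-01,
         6.96804806e-02],
       [ 9.99999056e-01, -2.75309510e-04, -1.34583393e-03,
        -1.24605525e-04],
       [-1.23076103e-03,  2.55598132e-01, -9.66782333e-01,
        -1.62815516e-01],
       [ 0.00000000e+00,  0.00000000e+00,  0.00000000e+00,
         1.00000000e+00]])}
```

View pics/top1.png

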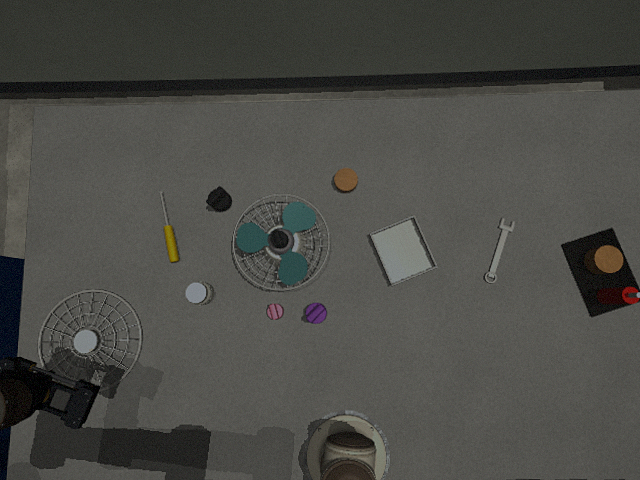

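View pics/scene1.png

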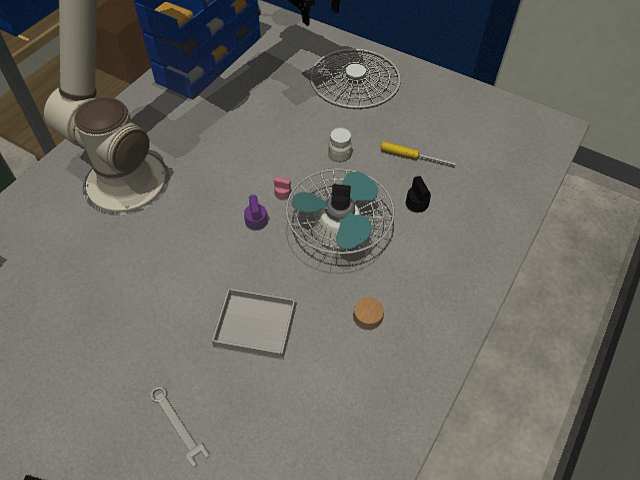

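Top view: the black spinner is on the fan shaft at (281,240). The lookalikes are a bigger black one at (219,200), a pink one at (275,311) and a purple one at (316,313). The dish is at (403,250). The one on the shaft fits, because it is the smaller of the two black ones. I'll confirm that in a crop and measure.

```bash
python3 - <<'E'
from h import *
T=cv2.imread('pics/top1.png');S=cv2.imread('pics/scene1.png')
a=cv2.resize(T[180:280,190:310],None,fx=3.3,fy=3.3,interpolation=2)
b=cv2.resize(S[150:250,310:430],None,fx=3.3,fy=3.3,interpolation=2)
cv2.imwrite('pics/crop.png',np.clip(np.hstack([a,b])*1.8,0,255).astype('uint8'))
A,B=cam('top'),cam('scene')
for z in(.104,.158): print(onz(A,281,240,z),onz(B,341,190,z))
print(two(ray(A,281,240),ray(B,341,187)))
for nm,u,v,z in [('bigblack',219,200,.03),('jar',196,293,.07),('box',346,180,.03),('dish',403,250,.004),('drv',171,240,.02)]: print(nm,onz(A,u,v,z))
g=cv2.cvtColor(T,6)
# dish rim corners by mask
for n,I,C,(x0,y0,x1,y1) in(('top',T,A,(360,205,445,295)),('scene',S,B,(205,282,305,362))):
    G=cv2.cvtColor(I,6)[y0:y1,x0:x1]; m=(G>150).astype('uint8') 
    print(np.percentile(G,[5,50,95]))
    m=(G>(np.median(G[:8])+25)).astype('uint8')
    cs,_=cv2.findContours(m,0,2); c=max(cs,key=cv2.contourArea)
    q=cv2.approxPolyDP(c,6,True)[:,0]+[x0,y0]; print(n,q.tolist(),[onz(C,*p,.028).round(3).tolist() for p in q])
E
```

```text
[0.54002408 0.14970795 0.104     ] [0.52588906 0.18408626 0.104     ]
[0.53225505 0.14350625 0.158     ] [0.54693966 0.1430561  0.158     ]
(array([0.53743082, 0.1477601 , 0.15543158]), np.float64(0.012247801012809536))
bigblack [0.663006   0.32360463 0.03      ]
jar [0.41497349 0.36904328 0.07      ]
box [ 0.7095574  -0.01827987  0.03      ]
dish [ 0.5194178  -0.16668762  0.004     ]
drv [0.55915787 0.45289104 0.02      ]
[ 69.  90. 135.]
top [[410, 220], [372, 235], [391, 282], [430, 266]] [[0.596, -0.185, 0.028], [0.559, -0.083, 0.028], [0.433, -0.128, 0.028], [0.473, -0.232, 0.028]]
[ 78. 130. 155.]
scene [[231, 296], [226, 315], [244, 315], [238, 308], [272, 320], [278, 314], [287, 329], [292, 306]] [[0.444, -0.144, 0.028], [0.463, -0.187, 0.028], [0.495, -0.167, 0.028], [0.474, -0.16, 0.028], [0.552, -0.145, 0.028], [0.555, -0.127, 0.028], [0.591, -0.146, 0.028], [0.57, -0.095, 0.028]]
```

View pics/crop.png

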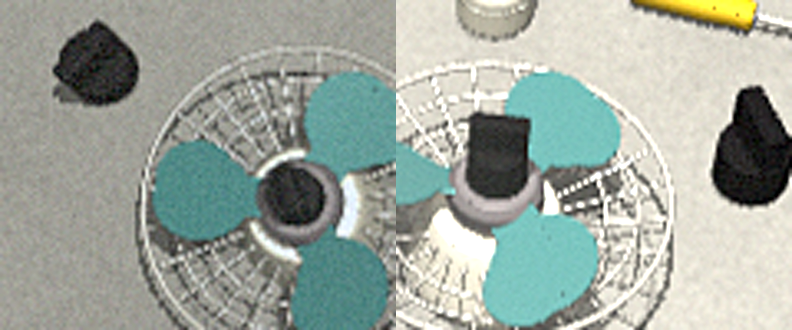

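The crop confirms it. The spinner on the shaft (crop (290,195)) is the smaller black one, and the loose black one at crop (95,65) is bigger. Next I'll compute the move to hover above it for the wrist view.

```bash
cat >> h.py <<'E'
def rel(p,yaw=None,st=None):
    st=st or r.sense(); M=R.from_rotvec(st['eef_rot'])
    d=M.inv().apply(np.array(p)-st['ee_pos'])/.4
    out=[d.round(4).tolist()]
    y=np.degrees(np.arctan2(*M.as_matrix()[[1,0],0])); out.append(round(y,2))
    if yaw is not None:
        out.append(((M.inv()*R.from_euler('z',yaw,degrees=True)*R.from_euler('x',180,degrees=True)).as_rotvec()/(2*np.pi)).round(4).tolist())
    return out
E
python3 - <<'E'
from h import *
print(rel([.38,.36,.30],-21),rel([.535,.146,.31],20))
E
```

```text
[[0.5642, 0.3807, -0.1952], np.float64(-21.02), [0.0003, -0.0, -0.0001]] [[1.1178, 0.7411, -0.2195], np.float64(-21.02), [0.0003, 0.0001, -0.114]]
```

Request:
apply_moves:
  deltas: [0.1, 0.07, -0.1, 0, 0, 0, 1, 0.56, 0.38, -0.2, 0, 0, 0, 1, 0.56, 0.38, -0.2, 0, 0, 0, 1, 0.56, 0.38, -0.2, 0, 0, 0, 1, 0.56, 0.38, -0.2, 0, 0, 0, 1, 0.56, 0.38, -0.2, 0, 0, 0, 1, 0.56, 0.38, -0.2, 0, 0, 0, 1]

```text
clock: 0.8
ee_pos: [0.3806, 0.3582, 0.3039]
eef_rot: [-3.086, 0.58, -0.002]
force: [-0.4, 0.0, -0.0]
gripper_width: 0.0868
grasp_force: 0.0
```

```bash
python3 - <<'E'
from h import *
print(rel([.535,.146,.31],20),r.sense()['joint_pos'])
E
```

```text
[[0.5524, 0.3542, -0.0153], np.float64(-21.29), [-0.0002, -0.0002, -0.1147]] [ 1.06626997e+00  1.58724367e-01 -1.00476921e-01  6.16972664e-04
 -1.30981021e+00  1.32806336e-01]
```

Request:
apply_moves:
  deltas: [0.55, 0.35, 0, 0, 0, 0, 1, 0.55, 0.35, 0, 0, 0, 0, 1, 0.55, 0.35, 0, 0, 0, 0, 1, 0.55, 0.35, 0, 0, 0, 0, 1, 0.55, 0.35, 0, 0, 0, 0, 1, 0.55, 0.35, 0, 0, 0, 0, 1, 0.55, 0.35, 0, 0, 0, 0, 1, 0.55, 0.35, 0, 0, 0, 0, 1]

```text
clock: 1.6
ee_pos: [0.5334, 0.1524, 0.302]
eef_rot: [3.089, -0.572, -0.002]
force: [0.1, -0.2, -0.1]
gripper_width: 0.087
grasp_force: 0.0
```

```bash
python3 - <<'E'
from h import *
s=r.sense(); print(s['ee_pos'],s['joint_pos'],s['force'])
im=pic('wrist'); C=cam('wrist',s)
u,v=proj(C,[.535,.146,.158]).astype(int); print(u,v,proj(C,[.535,.146,.125]))
im=np.clip(im.astype(float)*1.8,0,255).astype('uint8')
cv2.imwrite('pics/w1.png',im[:,:,::-1]); np.save('w1.npy',im); np.save('w1s.npy',s,allow_pickle=True)
c=im[v-100:v+100,u-133:u+133,::-1]
cv2.imwrite('pics/w1c.png',cv2.resize(c,None,fx=3,fy=3,interpolation=2))
E
```

```text
[0.53336573 0.15240797 0.30202664] [ 5.70231357e-01  2.18783837e-01 -2.90214496e-02 -5.66159599e-04
 -1.32381354e+00  6.34410953e-01] [ 0.07849145 -0.16569101 -0.12404321]
322 224 [322.19943781 218.03396995]
```

View pics/w1c.png

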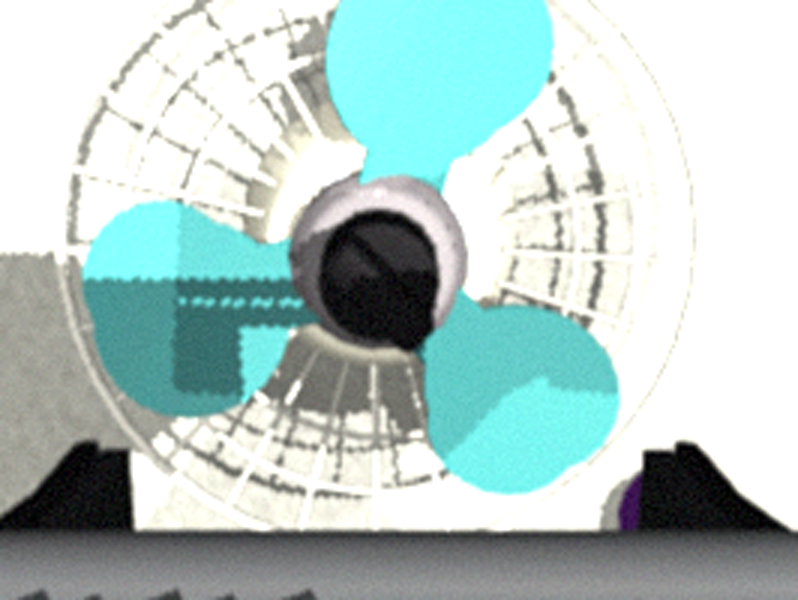

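The spinner's dark cap is at crop (380,280), and its wing runs from upper left to lower right. I'll stretch the dark range to measure it.

```bash
python3 - <<'E'
from h import *
im=np.mean([pic('wrist') for _ in range(6)],0); np.save('w1m.npy',im); s=r.sense(); print(s['ee_pos'],s['eef_rot']); 
c=im[185:265,275:375,::-1]
g=np.clip((c.mean(2)-5)*4.5,0,255).astype('uint8')
print(np.percentile(c.mean(2),[1,10,20,30]))
cv2.imwrite('pics/w1d.png',cv2.resize(g,None,fx=7,fy=7,interpolation=2))
E
```

```text
[0.53344508 0.15244612 0.30274233] [-3.08909194e+00  5.70496775e-01 -3.27332478e-04]
[ 6.77722222 12.61111111 48.33333333 63.61111111]
```

View pics/w1d.png

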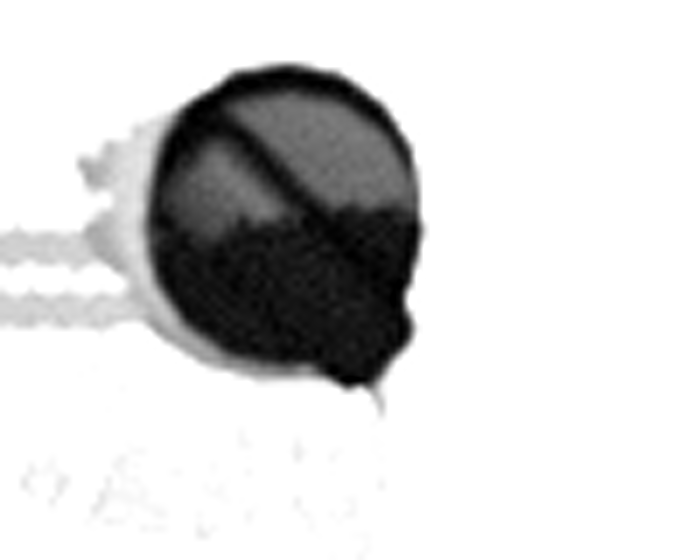

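The wing runs at 45° in the picture, with its near end at zoom (375,350), so its yaw is about 24°. I'll align the tool with it and look again for two-view height and centre.

```bash
python3 - <<'E'
from h import *
C=cam('wrist',r.sense())
print(onz(C,275+263/7,185+238/7,.158)); print(rel([.535,.147,.26],24))
E
```

```text
[0.54364129 0.1529685  0.158     ]
[[0.0085, 0.0114, 0.1069], np.float64(-20.93), [-0.0, -0.0, -0.1248]]
```

Request:
apply_moves:
  deltas: [0.017, 0, 0.107, 0, 0, -0.125, 1, 0.017, 0, 0.107, 0, 0, -0.125, 1, 0.017, 0, 0.107, 0, 0, -0.125, 1, 0.017, 0, 0.107, 0, 0, -0.125, 1, 0.017, 0, 0.107, 0, 0, -0.125, 1, 0.017, 0, 0.107, 0, 0, -0.125, 1, 0.017, 0, 0.107, 0, 0, -0.125, 1, 0.017, 0, 0.107, 0, 0, -0.125, 1]

```text
clock: 2.75
ee_pos: [0.5401, 0.1494, 0.2598]
eef_rot: [-3.073, -0.652, -0.0]
force: [0.9, 0.5, 0.3]
gripper_width: 0.0872
grasp_force: 0.0
```

```bash
python3 - <<'E'
from h import *
s=r.sense(); print(s['ee_pos'],rel(s['ee_pos'])[1],s['joint_pos'])
im=np.mean([pic('wrist') for _ in range(6)],0); np.save('w2m.npy',im)
u,v=proj(cam('wrist',s),[.54,.15,.15]).astype(int); print(u,v)
c=im[v-55:v+55,u-65:u+65]
g=np.clip((c.mean(2)-5)*4.5,0,255).astype('uint8')
cv2.imwrite('pics/w2d.png',cv2.resize(g,None,fx=5,fy=5,interpolation=2))
E
```

```text
[0.54010732 0.14940944 0.25981246] 23.95 [ 5.59039122e-01  2.50047340e-01 -9.24417687e-02 -2.21557529e-05
 -1.22817365e+00  1.42984182e+00]
316 237
```

View pics/w2d.png

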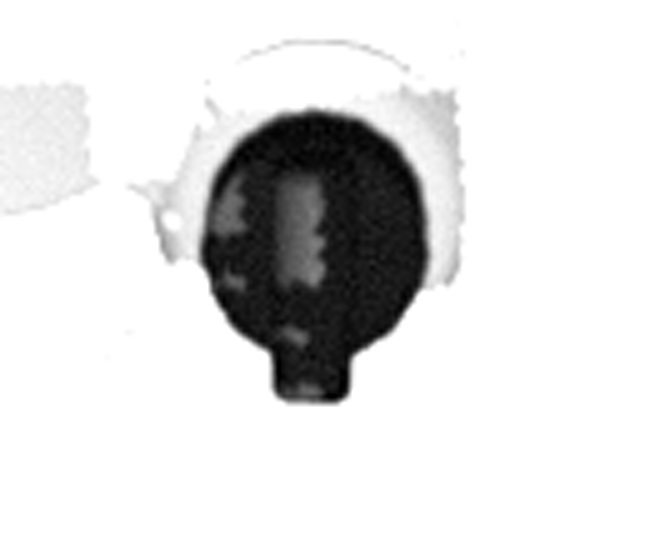

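Wing edges are at zoom x 273 and 351, with the end at y 402. The cap spans x 205–428, so yaw is aligned. Next I'll triangulate the wing end and the axis.

```bash
python3 - <<'E'
from h import *
s=r.sense(); C2=cam('wrist',s)
s1=dict(ee_pos=np.array([.53344,.15245,.30274]),eef_rot=np.array([-3.08909,.570497,-.000327])); C1=cam('wrist',s1)
im=np.load('w2m.npy').mean(2); m=(im[182:292,251:381]<45).astype('uint8')
c=max(cv2.findContours(m,0,1)[0],key=cv2.contourArea)[:,0]+[251,182]
print('bbox',c.min(0),c.max(0))
end2=(251+312/5-.4,182+402/5-.4)
p,e=two(ray(C1,328.6,235),ray(C2,*end2)); print('end',p,e)
ax=R.from_rotvec(s['eef_rot']).as_matrix()
print('centre from end', p+ax[:,0]*.020)
q=onz(C2,*end2,.158); print('end@.158',q,'ctr',q+ax[:,0]*.020)
# cap widest points: limbs left/right at cap mid-height ~ .118-.132
for z in(.104,.132):
  for uv in [(251+205/5,182+245/5),(251+428/5,182+245/5),(251+316/5,182+110/5)]: print(z,onz(C2,*uv,z))
# wing yaw from lower-end edges
for x in(273,351): print([onz(C2,251+x/5,182+y/5,.158).round(4) for y in(360,395)])
A,B=cam('top'),cam('scene'); print(proj(A,[.54,.15,.158]),proj(B,[.54,.15,.158]))
E
```

```text
bbox [291 204] [336 262]
end [0.52362368 0.14473778 0.16039881] 0.001769382807747948
centre from end [0.54189851 0.15286371 0.16039848]
end@.158 [0.52201085 0.14471505 0.158     ] ctr [0.54028567 0.15284098 0.15799967]
0.104 [0.52589627 0.16933403 0.104     ]
0.104 [0.54344813 0.12991192 0.104     ]
0.104 [0.5586524  0.16034248 0.104     ]
0.132 [0.53275322 0.17004927 0.132     ]
0.132 [0.54876236 0.13409216 0.132     ]
0.132 [0.56263025 0.16184803 0.132     ]
[array([0.5258, 0.153 , 0.158 ]), array([0.5203, 0.1506, 0.158 ])]
[array([0.531 , 0.1414, 0.158 ]), array([0.5255, 0.1389, 0.158 ])]
[278.24852127 236.84350792] [339.83904288 186.65158176]
```

Request:
apply_moves:
  deltas: [0.0035, -0.007, 0.1, 0, 0, 0, 0.4, 0.0035, -0.007, 0.2, 0, 0, 0, 0.4, 0.0035, -0.007, 0.27, 0, 0, 0, 0.4, 0.0035, -0.007, 0.305, 0, 0, 0, 0.3, 0.0035, -0.007, 0.305, 0, 0, 0, 0.25, 0.0035, -0.007, 0.305, 0, 0, 0, 0.25, 0.0035, -0.007, 0.305, 0, 0, 0, 0.25]

```text
clock: 3.75
ee_pos: [0.5413, 0.1527, 0.1392]
eef_rot: [-3.072, -0.653, -0.004]
force: [-0.0, -0.8, 1.4]
gripper_width: 0.0394
grasp_force: 0.0
```

```bash
python3 - <<'E'
from h import *
s=r.sense(); print(s['ee_pos'],rel(s['ee_pos'])[1],s['force'],s['wrist_torque'],s['gripper_width'])
im=np.mean([pic('wrist') for _ in range(6)],0); np.save('w3m.npy',im)
u,v=proj(cam('wrist',s),[.5402,.1526,.15]).astype(int); print(u,v)
c=im[v-60:v+60,u-80:u+80]
g=np.clip((c-5)*3,0,255).astype('uint8')[:,:,::-1]
cv2.imwrite('pics/w3d.png',cv2.resize(g,None,fx=5,fy=5,interpolation=2))
E
```

```text
[0.54125709 0.15273644 0.13919816] 24.0 [-0.04897621 -0.79143302  1.4056993 ] [-0.12433694 -0.02696533 -0.037366  ] 0.03939544157621086
316 301
```

View pics/w3d.png

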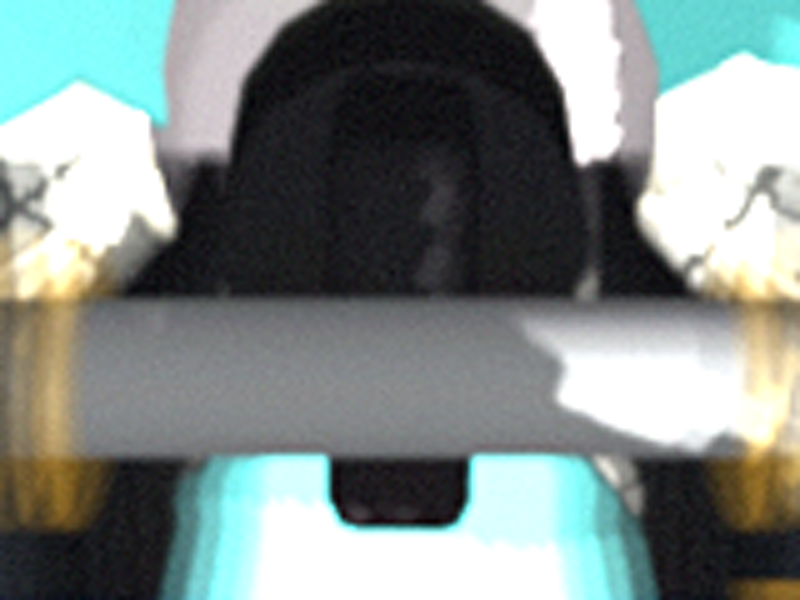

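The wing spans x 332–468 (centre 400), and the finger gap at 105–695 is also centred on 400. I'll close on it.

Request:
apply_moves:
  deltas: [0, 0, 0, 0, 0, 0, 0.18, 0, 0, 0, 0, 0, 0, 0.18, 0, 0, 0, 0, 0, 0, 0.18]

```text
clock: 4.35
ee_pos: [0.5403, 0.1523, 0.1378]
eef_rot: [3.073, 0.653, 0.0]
force: [0.4, -0.5, 0.1]
gripper_width: 0.0163
grasp_force: 0.0
```

Request:
apply_moves:
  deltas: [0, 0, 0, 0, 0, 0, 0.15, 0, 0, 0, 0, 0, 0, 0.12, 0, 0, 0, 0, 0, 0, 0.1, 0, 0, 0, 0, 0, 0, 0]

```text
clock: 4.75
ee_pos: [0.5402, 0.1527, 0.1378]
eef_rot: [-3.072, -0.653, -0.0]
force: [-3.0, 3.0, 0.1]
gripper_width: 0.0138
grasp_force: 30.0
```

Request:
apply_moves:
  deltas: [0, -0.001, 0, 0, 0, 0.01, 0, 0, -0.001, 0, 0, 0, 0.02, 0, 0, -0.001, 0, 0, 0, 0.02, 0]

```text
clock: 5.05
ee_pos: [0.5402, 0.1524, 0.138]
eef_rot: [3.107, 0.459, -0.0]
force: [-1.5, 1.0, 2.1]
gripper_width: 0.014
grasp_force: 30.0
```

```bash
cat > st.py <<'E'
from h import *
s=r.sense(); print(s['clock'],s['ee_pos'].round(4),rel(s['ee_pos'])[1],s['force'].round(1),s['wrist_torque'].round(2),s['gripper_width'],s['joint_pos'][5])
M=R.from_rotvec(s['eef_rot']); print('tool F',M.inv().apply(s['force']).round(1))
E
python3 st.py
```

```text
5.05 [0.5402 0.1524 0.138 ] 16.81 [-1.5  1.   2.1] [ 0.11  0.47 -0.08] 0.014005456662967809 1.2998085416110159
tool F [-1.2 -1.4 -2.1]
```

Request:
apply_moves:
  deltas: [0, 0, 0, 0, 0, 0.01, 0, 0, 0, 0, 0, 0, 0.02, 0, 0, 0, 0, 0, 0, 0.02, 0]

```text
clock: 5.35
ee_pos: [0.5404, 0.1524, 0.1383]
eef_rot: [3.13, 0.265, 0.001]
force: [-1.6, 0.5, 4.3]
gripper_width: 0.0142
grasp_force: 30.0
```

```bash
python3 st.py
```

```text
5.35 [0.5404 0.1524 0.1383] 9.67 [-1.6  0.5  4.3] [-0.09  0.53 -0.05] 0.014174358295853595 1.1752830365265896
tool F [-1.5 -0.8 -4.3]
```

Request:
apply_moves:
  deltas: [0, 0, -0.0005, 0, 0, 0.01, 0, 0, 0, -0.001, 0, 0, 0.03, 0, 0, 0, -0.0015, 0, 0, 0.04, 0, 0, 0, -0.0015, 0, 0, 0.04, 0]

```text
clock: 5.75
ee_pos: [0.5405, 0.1524, 0.1389]
eef_rot: [3.139, -0.129, 0.001]
force: [-1.0, 0.1, 4.7]
gripper_width: 0.0139
grasp_force: 30.0
```

```bash
python3 st.py
```

```text
5.75 [0.5405 0.1524 0.1389] -4.69 [-1.   0.1  4.7] [-0.12  0.44 -0.05] 0.013852881072865862 0.924654012333201
tool F [-1.  -0.  -4.7]
```

Request:
apply_moves:
  deltas: [0, 0, -0.0005, 0, 0, 0.02, 0, 0, 0, -0.0015, 0, 0, 0.04, 0, 0, 0, -0.002, 0, 0, 0.06, 0, 0, 0, -0.002, 0, 0, 0.06, 0]

```text
clock: 6.15
ee_pos: [0.5405, 0.1524, 0.1395]
eef_rot: [3.059, -0.714, 0.001]
force: [-1.4, -0.1, 3.7]
gripper_width: 0.014
grasp_force: 30.0
```

```bash
python3 st.py
```

```text
6.15 [0.5405 0.1524 0.1395] -26.27 [-1.4 -0.1  3.7] [-0.27  0.28 -0.09] 0.014030396789884794 0.548245125715814
tool F [-1.2  0.8 -3.7]
```

Request:
apply_moves:
  deltas: [0, 0, -0.001, 0, 0, 0.02, 0, 0, 0, -0.0015, 0, 0, 0.04, 0, 0, 0, -0.0025, 0, 0, 0.06, 0, 0, 0, -0.0025, 0, 0, 0.06, 0]

```text
clock: 6.55
ee_pos: [0.5401, 0.1523, 0.14]
eef_rot: [2.872, -1.272, -0.0]
force: [-1.3, -0.1, 2.3]
gripper_width: 0.0141
grasp_force: 30.0
```

```bash
python3 st.py
```

```text
6.55 [0.5401 0.1523 0.14  ] -47.79 [-1.3 -0.1  2.3] [-0.29  0.16  0.03] 0.014089463085212478 0.1728555638085051
tool F [-0.8  1.1 -2.3]
```

Request:
apply_moves:
  deltas: [0, 0, -0.0007, 0, 0, 0.02, 0, 0, 0, -0.0015, 0, 0, 0.04, 0, 0, 0, -0.002, 0, 0, 0.06, 0, 0, 0, -0.002, 0, 0, 0.06, 0]

```text
clock: 6.95
ee_pos: [0.5399, 0.1523, 0.1411]
eef_rot: [2.583, -1.786, -0.0]
force: [-1.6, -1.0, 3.5]
gripper_width: 0.014
grasp_force: 30.0
```

```bash
python3 st.py
```

```text
6.95 [0.5399 0.1523 0.1411] -69.32 [-1.6 -1.   3.5] [-0.31  0.74  0.07] 0.013954333393862768 -0.20317640030398498
tool F [ 0.4  1.9 -3.5]
```

Request:
apply_moves:
  deltas: [0, 0, -0.002, 0, 0, 0.02, 0, 0, 0, -0.0035, 0, 0, 0.04, 0, 0, 0, -0.0045, 0, 0, 0.06, 0, 0, 0, -0.0045, 0, 0, 0.06, 0]

```text
clock: 7.35
ee_pos: [0.5396, 0.1523, 0.1423]
eef_rot: [2.203, -2.238, -0.001]
force: [-2.2, -0.9, 3.0]
gripper_width: 0.0137
grasp_force: 30.0
```

```bash
python3 st.py
```

```text
7.35 [0.5396 0.1523 0.1423] -90.91 [-2.2 -0.9  3. ] [-0.26  0.66  0.02] 0.013668981792049012 -0.5796917325540397
tool F [ 0.9  2.2 -3. ]
```

Request:
apply_moves:
  deltas: [0, 0.0008, -0.002, 0, 0, 0.02, 0, 0, 0.0008, -0.004, 0, 0, 0.04, 0, 0, 0.0008, -0.0055, 0, 0, 0.06, 0, 0, 0.0008, -0.0055, 0, 0, 0.06, 0]

```text
clock: 7.75
ee_pos: [0.5393, 0.1524, 0.144]
eef_rot: [1.745, -2.611, -0.001]
force: [-1.8, 0.1, -1.3]
gripper_width: 0.0136
grasp_force: 30.0
```

```bash
python3 st.py
```

```text
7.75 [0.5393 0.1524 0.144 ] -112.49 [-1.8  0.1 -1.3] [-0.16  0.31 -0.04] 0.013627552347170472 -0.9565750283120109
tool F [0.6 1.7 1.3]
```

Request:
apply_moves:
  deltas: [0, 0.0005, -0.001, 0, 0, 0.02, 0, 0, 0.0005, -0.0018, 0, 0, 0.04, 0, 0, 0.0005, -0.0027, 0, 0, 0.06, 0, 0, 0.0005, -0.0027, 0, 0, 0.06, 0]

```text
clock: 8.15
ee_pos: [0.5392, 0.1526, 0.1453]
eef_rot: [1.225, -2.891, -0.0]
force: [-1.3, -1.1, -1.2]
gripper_width: 0.0138
grasp_force: 30.0
```

```bash
python3 st.py
```

```text
8.15 [0.5392 0.1526 0.1453] -134.07 [-1.3 -1.1 -1.2] [-0.17  0.36  0.07] 0.013824491509117727 -1.3335843261133193
tool F [1.7 0.2 1.2]
```

Request:
apply_moves:
  deltas: [0, 0, -0.001, 0, 0, 0.02, 0, 0, 0, -0.0018, 0, 0, 0.04, 0, 0, 0, -0.0027, 0, 0, 0.06, 0, 0, 0, -0.0027, 0, 0, 0.06, 0]

```text
clock: 8.55
ee_pos: [0.5392, 0.1526, 0.1465]
eef_rot: [0.662, -3.07, -0.0]
force: [-2.7, -1.7, -1.1]
gripper_width: 0.0138
grasp_force: 30.0
```

```bash
python3 st.py
```

```text
8.55 [0.5392 0.1526 0.1465] -155.66 [-2.7 -1.7 -1.1] [-0.08  0.5  -0.04] 0.013800599466996428 -1.7104562883465817
tool F [ 3.1 -0.4  1.1]
```

Request:
apply_moves:
  deltas: [0.001, 0, -0.001, 0, 0, 0.02, 0, 0.001, 0, -0.0018, 0, 0, 0.04, 0, 0.001, 0, -0.0028, 0, 0, 0.06, 0, 0.001, 0, -0.0028, 0, 0, 0.06, 0]

```text
clock: 8.95
ee_pos: [0.5391, 0.1528, 0.1479]
eef_rot: [0.076, -3.14, -0.0]
force: [-1.8, 0.7, -1.2]
gripper_width: 0.0136
grasp_force: 30.0
```

```bash
python3 st.py
```

```text
8.95 [0.5391 0.1528 0.1479] -177.24 [-1.8  0.7 -1.2] [0.05 0.42 0.02] 0.013551470560695562 -2.0874125166441737
tool F [1.8 0.7 1.2]
```

Request:
apply_moves:
  deltas: [0.0005, 0, -0.001, 0, 0, 0.02, 0, 0.0005, 0, -0.0018, 0, 0, 0.04, 0, 0.0005, 0, -0.0028, 0, 0, 0.06, 0, 0.0005, 0, -0.0028, 0, 0, 0.06, 0]

```text
clock: 9.35
ee_pos: [0.5392, 0.1529, 0.1493]
eef_rot: [0.514, 3.099, 0.001]
force: [-1.7, -0.5, -1.3]
gripper_width: 0.014
grasp_force: 30.0
```

```bash
python3 st.py
```

```text
9.35 [0.5392 0.1529 0.1493] 161.16 [-1.7 -0.5 -1.3] [0.13 0.25 0.02] 0.013998092138901819 -2.4645731370234727
tool F [ 1.4 -1.   1.3]
```

Request:
apply_moves:
  deltas: [0.0005, 0, -0.001, 0, 0, 0.02, 0, 0.0005, 0, -0.0018, 0, 0, 0.04, 0, 0.0005, 0, -0.0028, 0, 0, 0.06, 0, 0.0005, 0, -0.0037, 0, 0, 0.08, 0, 0.0005, 0, -0.0037, 0, 0, 0.08, 0]

```text
clock: 9.85
ee_pos: [0.5394, 0.1531, 0.151]
eef_rot: [1.268, 2.873, 0.002]
force: [-0.0, -0.3, -0.6]
gripper_width: 0.0141
grasp_force: 30.0
```

```bash
python3 st.py
```

```text
9.85 [0.5394 0.1531 0.151 ] 132.37 [-0.  -0.3 -0.6] [ 0.12  0.01 -0.01] 0.014063642114128055 -2.967472848591133
tool F [-0.2 -0.2  0.6]
```

Request:
apply_moves:
  deltas: [0, 0, -0.002, 0, 0, 0, 0, 0, 0, -0.003, 0, 0, 0, 0, 0, 0, -0.003, 0, 0, 0, 0]

```text
clock: 10.15
ee_pos: [0.5392, 0.1528, 0.1523]
eef_rot: [1.274, 2.871, 0.001]
force: [-0.4, 0.0, -1.7]
gripper_width: 0.0136
grasp_force: 30.0
```

Request:
apply_moves:
  deltas: [0, 0, -0.0015, 0, 0, 0, 0, 0, 0, -0.0015, 0, 0, 0, 0]

```text
clock: 10.35
ee_pos: [0.5391, 0.1527, 0.1527]
eef_rot: [1.277, 2.87, 0.001]
force: [0.6, 0.1, -0.8]
gripper_width: 0.0139
grasp_force: 30.0
```

Request:
apply_moves:
  deltas: [0, 0, -0.0015, 0, 0, 0, 0, 0, 0, -0.003, 0, 0, 0, 0]

```text
clock: 10.55
ee_pos: [0.539, 0.1527, 0.1539]
eef_rot: [1.278, 2.87, 0.0]
force: [0.6, 0.1, -0.1]
gripper_width: 0.0139
grasp_force: 30.0
```

Request:
apply_moves:
  deltas: [0, 0, -0.0025, 0, 0, 0, 0, 0, 0, -0.005, 0, 0, 0, 0]

```text
clock: 10.75
ee_pos: [0.5389, 0.1526, 0.1559]
eef_rot: [1.278, 2.87, -0.0]
force: [1.0, -0.0, -0.4]
gripper_width: 0.014
grasp_force: 30.0
```

Request:
apply_moves:
  deltas: [0, 0, -0.01, 0, 0, 0, 0, 0, 0, -0.03, 0, 0, 0, 0, 0, 0, -0.07, 0, 0, 0, 0, 0, 0, -0.12, 0, 0, 0, 0, 0, 0, -0.15, 0, 0, 0, 0, 0, 0, -0.15, 0, 0, 0, 0]

```text
clock: 11.35
ee_pos: [0.54, 0.1531, 0.2183]
eef_rot: [1.277, 2.867, 0.006]
force: [0.8, -0.6, -0.4]
gripper_width: 0.0137
grasp_force: 30.0
```

```bash
python3 st.py; python3 - <<'E'
from h import *
A,B=cam('top'),cam('scene')
T=pic('top','top2.png');S=cv2.imread('pics/scene1.png')
C=[(372,235),(410,217),(436,265),(391,285)]
for z in(.004,.028):
  print(z,'top ctr',onz(A,403,250,z),'scene ctr floor',onz(B,255,323,z))
p,e=two(ray(A,403,250),ray(B,255,323)); print(p,e)
print('rim top', [onz(A,*c,.028).round(3) for c in[(415,216),(369,235),(391,285),(437,265)]])
print('rim scene', [onz(B,*c,.028).round(3) for c in[(230,290),(296,298),(283,355),(214,339)]])
print(rel([.517,-.16,.2]))
E
```

```text
11.35 [0.54   0.1531 0.2183] 132.0 [ 0.8 -0.6 -0.4] [-0.02 -0.15 -0.04] 0.013740977969508444 -2.97415641645204
tool F [-1.   0.2  0.4]
0.004 top ctr [ 0.5194178  -0.16668762  0.004     ] scene ctr floor [ 0.51701126 -0.16084419  0.004     ]
0.028 top ctr [ 0.51662579 -0.16325149  0.028     ] scene ctr floor [ 0.52572706 -0.17013126  0.028     ]
[ 0.51923958 -0.16477806  0.01232618] 0.0021348622942882743
rim top [array([ 0.607, -0.199,  0.028]), array([ 0.559, -0.075,  0.028]), array([ 0.426, -0.128,  0.028]), array([ 0.475, -0.25 ,  0.028])]
rim scene [array([ 0.433, -0.133,  0.028]), array([ 0.566, -0.074,  0.028]), array([ 0.616, -0.2  ,  0.028]), array([ 0.475, -0.245,  0.028])]
[[-0.5444, -0.5644, 0.0406], np.float64(131.98)]
```

Request:
apply_moves:
  deltas: [-0.04, -0.04, 0, 0, 0, 0, 0, -0.12, -0.12, 0, 0, 0, 0, 0, -0.2, -0.205, 0, 0, 0, 0, 0, -0.28, -0.29, 0, 0, 0, 0, 0, -0.36, -0.37, 0, 0, 0, 0, 0, -0.43, -0.445, 0, 0, 0, 0, 0, -0.5, -0.52, 0.05, 0, 0, 0, 0, -0.54, -0.56, 0.12, 0, 0, 0, 0, -0.55, -0.57, 0.2, 0, 0, 0, 0, -0.55, -0.57, 0.25, 0, 0, 0, 0, -0.55, -0.57, 0.25, 0, 0, 0, 0]

```text
clock: 12.5
ee_pos: [0.5133, -0.1636, 0.1117]
eef_rot: [-1.277, -2.86, 0.004]
force: [-0.2, -0.1, -0.6]
gripper_width: 0.0138
grasp_force: 30.0
```

```bash
python3 st.py; python3 - <<'E'
from h import *
S=pic('scene','s2.png'); T=pic('top')
a=S[250:370,180:340]; cv2.imwrite('pics/s2c.png',cv2.resize(np.clip(a*1.5,0,255).astype('uint8')[:,:,::-1],None,fx=5,fy=5,interpolation=2))
print(rel([.518,-.164,.0378]))
E
```

```text
12.5 [ 0.5133 -0.1636  0.1117] 131.88 [-0.2 -0.1 -0.6] [-0.04 -0.14 -0.03] 0.01377556744852756 -2.401867274947246
tool F [ 0.  -0.2  0.6]
[[-0.0037, 0.0021, 0.1943], np.float64(132.01)]
```

View pics/s2c.png

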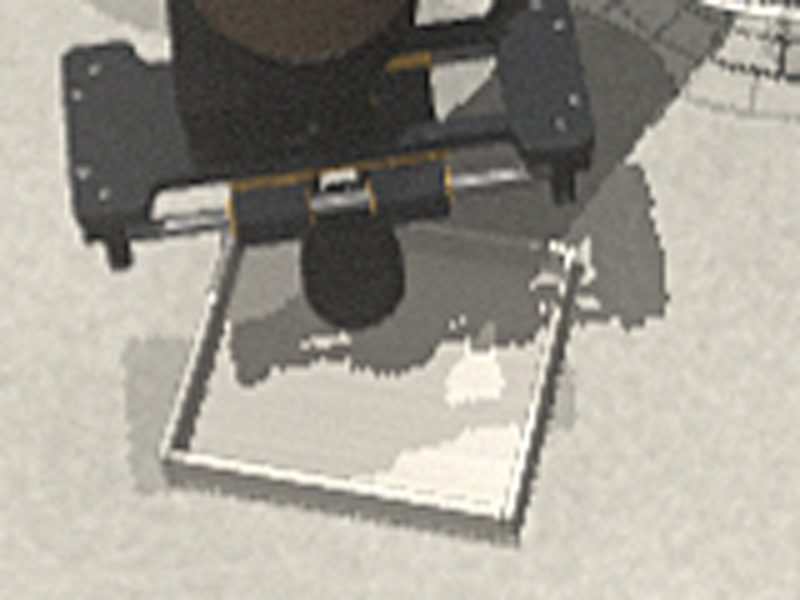

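The spinner is held upright, with its cap at crop (352,275) over the dish. I'll lower it and feel for the floor.

Request:
apply_moves:
  deltas: [-0.003, 0.002, 0.04, 0, 0, 0, 0, -0.003, 0.002, 0.09, 0, 0, 0, 0, -0.003, 0.002, 0.13, 0, 0, 0, 0, -0.003, 0.002, 0.155, 0, 0, 0, 0, -0.003, 0.002, 0.17, 0, 0, 0, 0, -0.003, 0.002, 0.174, 0, 0, 0, 0, -0.003, 0.002, 0.174, 0, 0, 0, 0, -0.003, 0.002, 0.174, 0, 0, 0, 0]

```text
clock: 13.4
ee_pos: [0.5186, -0.1638, 0.047]
eef_rot: [1.277, 2.869, 0.001]
force: [0.4, 0.7, -1.0]
gripper_width: 0.0138
grasp_force: 30.0
```

Request:
apply_moves:
  deltas: [0, 0, 0.0025, 0, 0, 0, 0, 0, 0, 0.005, 0, 0, 0, 0, 0, 0, 0.005, 0, 0, 0, 0]

```text
clock: 13.7
ee_pos: [0.5179, -0.1638, 0.0442]
eef_rot: [-1.278, -2.87, -0.0]
force: [-0.2, 0.1, -0.4]
gripper_width: 0.0134
grasp_force: 30.0
```

Request:
apply_moves:
  deltas: [0, 0, 0.0015, 0, 0, 0, 0, 0, 0, 0.0025, 0, 0, 0, 0, 0, 0, 0.0025, 0, 0, 0, 0]

```text
clock: 14.0
ee_pos: [0.5179, -0.1638, 0.0431]
eef_rot: [-1.278, -2.87, 0.0]
force: [0.1, 0.2, -0.6]
gripper_width: 0.0142
grasp_force: 30.0
```

Request:
apply_moves:
  deltas: [0, 0, 0.0025, 0, 0, 0, 0, 0, 0, 0.005, 0, 0, 0, 0, 0, 0, 0.0075, 0, 0, 0, 0, 0, 0, 0.0075, 0, 0, 0, 0]

```text
clock: 14.4
ee_pos: [0.5178, -0.1637, 0.04]
eef_rot: [-1.278, -2.869, 0.0]
force: [0.0, -0.7, -0.8]
gripper_width: 0.0135
grasp_force: 30.0
```

Request:
apply_moves:
  deltas: [0, 0, 0.0015, 0, 0, 0, 0, 0, 0, 0.0025, 0, 0, 0, 0, 0, 0, 0.0025, 0, 0, 0, 0]

```text
clock: 14.7
ee_pos: [0.518, -0.1638, 0.0392]
eef_rot: [-1.278, -2.87, 0.0]
force: [0.1, -0.2, -0.6]
gripper_width: 0.0136
grasp_force: 30.0
```

Request:
apply_moves:
  deltas: [0, 0, 0.001, 0, 0, 0, 0, 0, 0, 0.002, 0, 0, 0, 0, 0, 0, 0.002, 0, 0, 0, 0]

```text
clock: 15.0
ee_pos: [0.518, -0.1638, 0.0384]
eef_rot: [-1.278, -2.87, 0.0]
force: [-0.6, -0.5, -0.2]
gripper_width: 0.0138
grasp_force: 30.0
```

Request:
apply_moves:
  deltas: [0, 0, 0.001, 0, 0, 0, 0, 0, 0, 0.0015, 0, 0, 0, 0, 0, 0, 0.0015, 0, 0, 0, 0]

```text
clock: 15.3
ee_pos: [0.518, -0.1638, 0.0378]
eef_rot: [-1.278, -2.87, -0.0]
force: [-0.6, 0.1, -1.2]
gripper_width: 0.0137
grasp_force: 30.0
```

Request:
apply_moves:
  deltas: [0, 0, 0.0007, 0, 0, 0, 0, 0, 0, 0.0015, 0, 0, 0, 0, 0, 0, 0.0015, 0, 0, 0, 0]

```text
clock: 15.6
ee_pos: [0.518, -0.1638, 0.0372]
eef_rot: [-1.278, -2.87, 0.0]
force: [0.3, -0.0, -0.3]
gripper_width: 0.0135
grasp_force: 30.0
```

Request:
apply_moves:
  deltas: [0, 0, 0.0007, 0, 0, 0, 0, 0, 0, 0.0015, 0, 0, 0, 0, 0, 0, 0.0015, 0, 0, 0, 0]

```text
clock: 15.9
ee_pos: [0.5181, -0.1638, 0.037]
eef_rot: [1.278, 2.87, -0.0]
force: [-0.3, 0.4, 2.6]
gripper_width: 0.0137
grasp_force: 30.0
```

Request:
apply_moves:
  deltas: [0, 0, 0.0007, 0, 0, 0, 0, 0, 0, 0.001, 0, 0, 0, 0, 0, 0, 0.001, 0, 0, 0, 0]

```text
clock: 16.2
ee_pos: [0.518, -0.1638, 0.0369]
eef_rot: [1.278, 2.87, -0.0]
force: [-1.7, 0.7, 5.3]
gripper_width: 0.0136
grasp_force: 30.0
```

Request:
apply_moves:
  deltas: [0, 0, 0.0007, 0, 0, 0, 0, 0, 0, 0.001, 0, 0, 0, 0, 0, 0, 0.001, 0, 0, 0, 0]

```text
clock: 16.5
ee_pos: [0.5181, -0.1638, 0.0369]
eef_rot: [1.277, 2.87, -0.0]
force: [-1.8, 1.7, 8.4]
gripper_width: 0.0139
grasp_force: 30.0
```

Request:
apply_moves:
  deltas: [0, 0, -0.002, 0, 0, 0, 0, 0, 0, -0.0023, 0, 0, 0, 0, 0, 0, -0.0023, 0, 0, 0, 0]

```text
clock: 16.8
ee_pos: [0.5181, -0.1638, 0.0369]
eef_rot: [1.278, 2.87, -0.0]
force: [-1.5, 0.8, 4.2]
gripper_width: 0.0141
grasp_force: 30.0
```

Request:
apply_moves:
  deltas: [0, 0, 0, 0, 0, 0, 0.2, 0, 0, 0, 0, 0, 0, 0.3, 0, 0, 0, 0, 0, 0, 0.45, 0, 0, 0, 0, 0, 0, 0.45, 0, 0, 0, 0, 0, 0, 0.45]

```text
clock: 17.3
ee_pos: [0.518, -0.1638, 0.0366]
eef_rot: [-1.278, -2.87, 0.0]
force: [0.2, -0.6, -0.1]
gripper_width: 0.0369
grasp_force: 0.0
```

Request:
apply_moves:
  deltas: [0, 0, -0.03, 0, 0, 0, 0.45, 0, 0, -0.08, 0, 0, 0, 0.45, 0, 0, -0.15, 0, 0, 0, 0.45, 0, 0, -0.25, 0, 0, 0, 0.45, 0, 0, -0.35, 0, 0, 0, 0.45, 0, 0, -0.45, 0, 0, 0, 0.45, 0, 0, -0.45, 0, 0, 0, 0.45]

```text
clock: 18.0
ee_pos: [0.5215, -0.1645, 0.2245]
eef_rot: [1.271, 2.858, 0.006]
force: [-0.1, -0.4, 0.1]
gripper_width: 0.039
grasp_force: 0.0
```

```bash
python3 st.py; python3 - <<'E'
from h import *
S=pic('scene'); T=pic('top'); a=cv2.resize(S[250:370,190:310],None,fx=3.3,fy=3.3); b=cv2.resize(pic('wrist'),(528,396))[:,60:460]
cv2.imwrite('pics/end.png',np.clip(np.hstack([a,b])*1.6,0,255).astype('uint8')[:,:,::-1])
E
```

```text
18.0 [ 0.5215 -0.1645  0.2245] 132.05 [-0.1 -0.4  0.1] [-0.01 -0.17 -0.04] 0.039033842245722296 -2.4011917330661996
tool F [-0.2 -0.4 -0.1]
```

View pics/end.png

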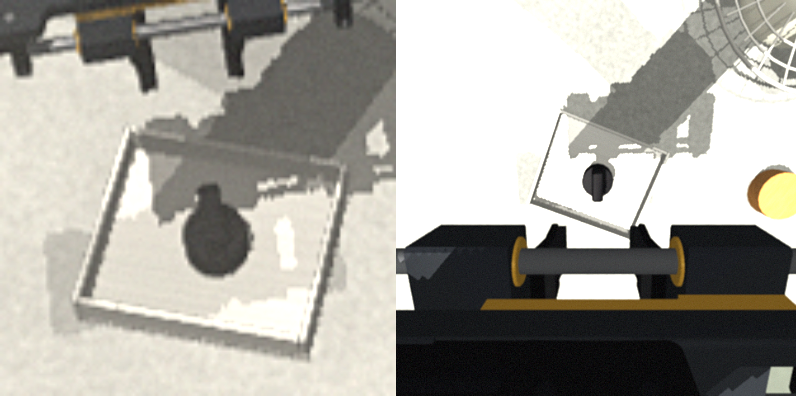

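The spinner stands wing up in the middle of the dish (left crop (215,235), wrist view (597,182)), and the gripper is clear. I'm handing in.

```bash
python3 -c "
from h import *
print(ticket.hand_in())"
```

```text
the job is handed in; nothing more can be done
None
```

The spinner is unscrewed and lifted straight off the shaft, and it stands wing up in the dish with the other things left untouched; the job was handed in at about 18 s, with no verdict shown.

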